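# Set a saw hood's lift strut, try its balance and hold it for the stay

### The arm

A 6-joint arm with a two-finger parallel gripper is mounted at the origin on a cart in front of the work surface, level with it; the furniture and walls round the work are solid. World frame = base frame: x ahead of the robot, y to its left, z up, the work surface at z = 0. Lengths are in m, angles in rad, forces in N, time in s.
With the tool pointing down it reaches from about 0.3 to 0.825 m from the base axis. Payload 5.4 kg.
Tool frame: the origin (TCP) lies midway between the tips of the shut fingers; the grasp point (between the pads) lies 19 mm behind it (bot.tcp_to_grasp is the distance from the TCP to the grasp point, in m); z points along the fingers, y is the line along which they close (so a half turn about z gives the same grasp; the last joint's range is limited). The gripper opens to 92 mm and grips with 3 to 60 N. Pads are 20 mm wide; open, the fingers measure 128 mm over their backs; the gripper's body (75 mm by 189 mm) begins 69 mm behind the grasp point.
Start: joints at [0.95, 0.158, 1.597, -0, 1.386, -0.21], TCP at [0.23, 0.527, 0.215] pointing down, gripper open.
Joint ranges: [-2.91, 2.91], [-0.94, 2.29], [0.18, 2.7], [-1.29, 4.43], [0.17, 2.64], [-3, 3]. Speed limits (rad/s): [2.57, 2.57, 3.14, 3.14, 3.14, 3.14].

### API

Orientations are given as a 3x3 rotation matrix whose columns are the frame's x, y, z axes.
In Python, from rig import bot gives the robot as it stands.
- The arm moves only by the shell command python3 -m pendant 'ROWS'. ROWS is text: rows parted by semicolons, each of 7 numbers parted by spaces: the turn, a rotation vector about the tool's x, y, z in rad, then the shift along the tool's x, y, z in cm, then the opening, from -1 (shut) to 1 (fully open), so that 0 is half open. In form: rx ry rz tx ty tz grip; .... A call has 1 to 8 rows; each row is the pose to reach, as a shift and turn from the pose commanded when the call began, along the tool's axes at that moment; what a row does not reach only later rows make up. A row lasts 1/12 s, in which the tool goes at most 41.7 mm and 7.16 degrees, less where a joint would pass 70% of its speed; a pose out of reach is approached as far as the arm can. A call with a gripper value outside its range is refused whole. The fingers move at their own pace and stop on an object; the grip force is fixed at half the most. Time passes only in rows, so rows that repeat a pose let the fingers close. It gives the time, the measured TCP pose, the force, the opening and the grip force at its end, in the units of the state.
- bot.read_state(): the state, without advancing time (a new reading comes with each control period).
- bot.read_camera(name): name is "scene" or "top"; returns a dict with "image" (420x560x3 uint8, red, green, blue), "range_z" (420x560 float32, m along the optical axis (not along the pixel's ray), 0 where there is no reading), "camera_matrix" (3x3 intrinsics, pixels), "eye" and "attitude" of the camera in the world. Camera axes: x right, y up, looking along -z (the intrinsics and any distortion apply to the point x, -y, -z); pixel columns grow to the right and rows downward; lengths in m; the calibration is good to about 2 mm. A picture is of the moment at which its call begins.
- bot.sign_off(): hands the job in; it is judged then, once.
Trained networks look in a picture, given as the dict that the camera call returned (one of the last four; its "shot" number tells which), for a name from the list of things; names that differ only in an ending like _2 or _b are one class to them, and where a whole thing is asked for, a point or a joint stands for the part that bears it (a point fixed in the world has none). Each returns a list of dicts, best first, with "score" (0 to 1); they miss things now and then, are a little off and sometimes report something else, mostly with a low value. They report only what shows in the picture. A call takes as long as a camera call.
- bot.search_frame(picture, label): "uv" ([column, row] in pixels, amid what is visible of it).
The state is a dict: "time_s": time; "joints": joint angles; "joint_velocities": joint speeds; "effort": joint torques, N m; "position": TCP position; "ee_rot": TCP orientation; "ft_force": force on the tool from outside, world axes, zero at the start; "moment": the same for the moment, N m; "finger_gap": finger opening in m; "gripper_force": force on a finger pad.
Only numpy, scipy, OpenCV 4.12 (cv2) and the standard library are available. Lean on these libraries where they do the work, as an engineer would, in place of code of your own. Each camera call takes 0.05 s, during which the arm holds its last target. There are 200 camera calls.

### The job

The hood of the small white cut-off saw has a new window and its lift strut needs setting: with the hood shut, turn the black knob on the grey tower at the saw's left until the red pointer stands on the green set mark. Then lift the hood by its black lift tab until it is just past its balance point (about 45 degrees open; 50 is enough) and the strut carries it, without letting it run up to its stop at 69 degrees, and bring it back until it is just below balance, 35 to 42 degrees open, where it would fall shut by itself. Finish while still holding it there by the tab, quite still, so that I can pin the stay; leave the pointer on its mark and the other things on the table where they are.

Things in the scene. Friction and masses are not known exactly. Their poses are not given: they have to be found in the camera images.
- saw: bench saw fixed to the table: white base 265 (x) x 144 (y) x 85 mm; origin under its middle; own x points to its back (away from the robot), y to the robot's left. Grey rail housing on its left flank (own y 74 to 117 mm, top z = 66 mm) with a gear tower at own x -97 to -57, y 74 to 136, top 139 mm. Shut hood: own y -72 to 72, top z = 172 mm over x -37 to 127, front slants down to the lift tab
- knob (a joint): angle of the black fluted knob, rad, upright axis, 0 at the start; grows clockwise as seen from above. 1 rad clockwise shifts the pointer 4 mm to the back of the saw (own +x). Stays where left (turning takes up to 0.2 N m). The pointer starts 4.5 to 13.5 mm short of the mark (in own -x), so turn 1.1 to 3.4 rad clockwise, in several grasps; free travel -1.5 to 4
- knob_grip (a point): point on the knob's axis at the height to grip; the knob is a round cylinder 38 mm in diameter and 28 mm high, its top 6 mm above this point and its foot (on the tower's collar) 22 mm below it. The hood's side is 43 mm to the right of its axis, so open the fingers no wider than about 60 mm here
- pointer_tip (a point): tip of the red pointer that the knob shifts along the white scale plate on top of the rail housing, behind the knob's tower; it moves along the saw's x only
- set_mark (a point): centre of the green set mark, a 4 mm wide bar across the white scale plate, on a small green rider clamped to the plate's outer edge (its place differs from job to job; leave it there); axes as the saw's. The pointer stands on the mark when pointer_tip has the same own x (within the bar: 2 mm either way)
- hood (a joint): opening angle of the hood, rad: 0 shut, stop at 1.2. Hood with tab: 0.95 kg. Pointer on the mark: it balances at 0.785 (within 0.04), falls shut below that, is pushed open by the strut above it (as found it balances at about 0.84). Lift needed at the tab: 3.5 N at 0, 1.4 N at 0.4, 0.6 N at 0.6, 0 at balance, 0.6 N downwards at 1.0; hardly any friction
- hood_hinge (a point): middle of the hood's hinge line at the back of the saw, 100 mm above the table; the hinge line is the saw's y; axes as the saw's
- tab_grip (a point): point to grip in the lift tab, 264 mm in front of the hinge line and 4 mm below it when the hood is shut; turns about the hinge with the hood (about 180 mm higher at balance)
- lift_tab: black lift tab at the middle of the hood's front edge: 32 mm wide (along the saw's y), 14 mm thick, stands 50 mm out from the hood; origin in its root; when shut its own x points to the back of the saw; it tips with the hood (own y stays level). Grip it across its 32 mm width from above; it may pivot between the finger pads as the hood turns
- levelling_press: green hand press fixed on the table to the right of the saw, only in the way: base 180 x 130 mm, head 230 mm high; its lever is swung down towards the robot and ends in a black ball about 190 mm above the table (top 210 mm), 150 mm nearer the robot than the origin
- sample_tray: dark grey slotted plastic specimen tray, 110 x 200 x 24 mm, with four specimens in it; origin under its centre; a bystander
- petri_dish: clear plastic dish, 56 mm across, 14 mm high; a bystander
- tweezers: steel tweezers lying flat, 128 mm long; a bystander
- marker_2: white marker pen with a black cap, 132 mm long, lying; a bystander
- paste_syringe_2: white paste syringe with a yellow sleeve, 126 mm long, lying beyond the press; a bystander

How it is judged:
By the outcome, as a careful person would: the job done as asked, in the order asked, and still so for the second after the job is handed in, while the arm keeps its last pose, push and grip.
It also fails if it takes over 72 s, if anything falls off the work surface, if the arm or the gripper's body presses on something with over 40 N, if the wrist force passes 120 N, or if a joint passes its speed limit or range.

## Working session

There is one attempt and no reset: what is moved stays moved. The work goes in short steps, Python scripts to look and compute and a shell command to move; the robot and the scene stay as the last step left them, time stands still between calls to the robot, and variables do not carry over. Pictures are saved under pics/ and viewed, at most 10 in all, crops included, and the job is handed in when it is done.

```bash
ls; mkdir -p pics
cat > h.py <<'E'
import numpy as np, cv2
from rig import bot
def save(p,n): cv2.imwrite('pics/'+n,p["image"][:,:,::-1])
def world(p,u,v,z=None):
    K=p["camera_matrix"]; 
    d=np.array([(u-K[0,2])/K[0,0],-(v-K[1,2])/K[1,1],-1.])
    R=np.array(p["attitude"]); e=np.array(p["eye"])
    r=R@d
    if z is not None: return e+r*(z-e[2])/r[2]
    return e+r*p["range_z"][int(round(v)),int(round(u))]
E
python3 - <<'E'
from h import *
s=bot.read_state(); print(s["position"],s["ee_rot"],s["finger_gap"])
for n in ("scene","top"):
    p=bot.read_camera(n); save(p,n+"0.png"); print(n,p["eye"],p["attitude"],p["camera_matrix"],p.keys())
    for l in ("knob_grip","pointer_tip","set_mark","tab_grip","lift_tab","saw","levelling_press"):
        for d in bot.search_frame(p,l)[:2]:
            u,v=d["uv"]; print(l,np.round(d["uv"],1),round(d["score"],2),world(p,u,v).round(4))
E
```

```text
pics
[0.22925693 0.52662081 0.21361352] [[-9.16798110e-01  3.99349493e-01 -1.09900525e-03]
 [ 3.99350816e-01  9.16796881e-01 -1.55060514e-03]
 [ 3.88331212e-04 -1.86048051e-03 -9.99998194e-01]] 0.09177364142652253
scene [-0.25863292 -0.58888074  0.67389707] [[ 0.53525835  0.42482538 -0.73008349]
 [-0.84446291  0.24915943 -0.47413287]
 [-0.01951649  0.870312    0.49211394]] [[467.84305971   0.         270.49469885]
 [  0.         467.84305971 208.71120544]
 [  0.           0.           1.        ]] dict_keys(['image', 'range_z', 'camera_matrix', 'eye', 'attitude', 'shot'])
knob_grip [194.4 177.5] 0.6 [0.5414 0.1596 0.1604]
knob_grip [274.9 270.7] 0.22 [ 4.941e-01 -1.086e-01  2.000e-04]
tab_grip [213.4 219.1] 0.74 [0.4763 0.0522 0.103 ]
lift_tab [159.6 256.3] 0.72 [0.3825 0.1541 0.0144]
lift_tab [216.  218.8] 0.69 [0.4859 0.0523 0.0989]
saw [248.2 199.8] 0.66 [ 0.5454 -0.0032  0.1384]
levelling_press [329.  215.4] 0.69 [ 0.7645 -0.1168  0.0181]
top [ 0.39275443 -0.05371215  1.21834188] [[-0.01418095  0.98827049 -0.15205373]
 [-0.99961519 -0.01763784 -0.02140994]
 [-0.02384071  0.1516916   0.98814031]] [[491.93573935   0.         284.31559507]
 [  0.         491.93573935 202.76797883]
 [  0.           0.           1.        ]] dict_keys(['image', 'range_z', 'camera_matrix', 'eye', 'attitude', 'shot'])
pointer_tip [216.4 174.1] 0.68 [0.6351 0.1277 0.1003]
tab_grip [245.6 239.6] 0.73 [0.4812 0.0596 0.1034]
lift_tab [243.8 235.7] 0.68 [0.4902 0.0637 0.1032]
lift_tab [213.5 171.7] 0.31 [0.6416 0.135  0.0974]
saw [249.  179.3] 0.67 [0.6067 0.045  0.1719]
saw [210.  281.5] 0.16 [0.388  0.1553 0.0149]
levelling_press [337.  159.9] 0.64 [ 0.6347 -0.1428  0.219 ]
levelling_press [255.6 166.3] 0.62 [0.635  0.0303 0.1735]
```

Run:
```python
import cv2
a=cv2.imread('pics/top0.png'); s=cv2.imread('pics/scene0.png')
c=cv2.resize(a[90:270,150:350],(800,720),interpolation=3)
c=cv2.resize(a[110:260,160:360],(800,600),interpolation=cv2.INTER_CUBIC)
cv2.imwrite('pics/topcrop.png',c)
```

```text
(no output)
```

View pics/scene0.png

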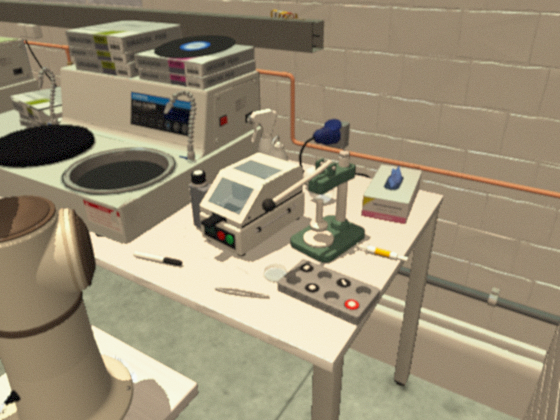

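View pics/topcrop.png

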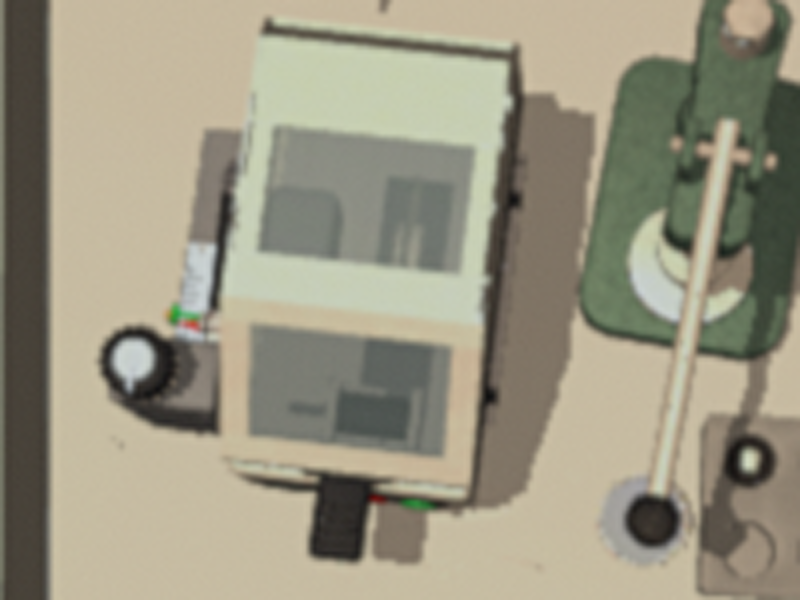

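The scene view shows the saw (about 250,200) with its tab at (216,219), and the knob beside it at (194,177). The top crop shows the knob at full-frame (194,199), the red pointer near (207,191), the green mark near (206,189) and the tab at (245,240). Next I measure the saw pose.

```bash
cat >> h.py <<'E'
def cloud(p):
    v,u=np.mgrid[0:420,0:560]; K=p["camera_matrix"]; r=p["range_z"]
    d=np.stack([(u-K[0,2])/K[0,0]*r,-(v-K[1,2])/K[1,1]*r,-r],-1)
    return d@np.array(p["attitude"]).T+np.array(p["eye"])
def tint(p,c):
    im=p["image"].astype(int); R,G,B=im[...,0],im[...,1],im[...,2]
    return (R-np.maximum(G,B)) if c=='r' else (G-np.maximum(R,B))
E
python3 - <<'E'
from h import *
p=bot.read_camera("top"); W=cloud(p); im=p["image"]
Z=W[...,2]; m=(np.abs(Z-.172)<.006)&(W[...,0]>.4)&(W[...,0]<.85)&(W[...,1]>-.07)&(W[...,1]<.125)
P=W[m][:,:2]; rc=cv2.minAreaRect((P*1000).astype(np.float32)); print("top",m.sum(),rc,Z[m].mean())
k=np.zeros(m.shape,bool); k[185:212,180:206]=1; k&=(Z>.14)
print("knob",k.sum(),np.median(Z[k]),W[k].mean(0)); rk=cv2.minAreaRect((W[k][:,:2]*1000).astype(np.float32));print(rk)
t=np.zeros(m.shape,bool); t[228:254,234:256]=1; t&=(Z>.085)&(Z<.12)&(im.max(-1)<75)
print("tab",t.sum(),W[t].mean(0),cv2.minAreaRect((W[t][:,:2]*1000).astype(np.float32)))
for c in 'rg':
    T=tint(p,c)[180:200,196:216]; print(c); 
    for i,r in enumerate(T): print(180+i,r)
print((Z[180:200,196:216]*1000).round().astype(int))
E
```

```text
top 4578 ((690.8633422851562, 35.11674118041992), (147.53126525878906, 232.07838439941406), 83.56600952148438) 0.17173597180664874
knob 302 0.16725815386613996 [0.56055516 0.1608049  0.18626009]
((483.69482421875, 66.65142822265625), (301.49346923828125, 39.5663948059082), 50.74592971801758)
tab 258 [0.48355736 0.06164756 0.10291874] ((483.6452941894531, 62.63563537597656), (30.778968811035156, 46.36641311645508), 79.84520721435547)
r
180 [11 11 12 11 12 11 12 11 11  5 -4 -9 -8 -7 -8 -8 -6 -3  1 -3]
181 [12 11 11 11 11 11 11 13 11  4 -5 -9 -9 -9 -9 -8 -6 -2  0 -4]
182 [11 11 11 12 11 11 10 12 10  2 -7 -9 -8 -8 -9 -8 -5 -2 -1 -5]
183 [12 12 12 12 12 12 12 12 11  2 -7 -7 -8 -8 -9 -9 -5 -1  1 -2]
184 [11 11 12 11 12 12 13 13 10  1 -6 -8 -7 -8 -9 -8 -4  1  2  3]
185 [11 11 12 12 11 12  9 -1 -2 -1 -7 -7 -8 -9 -8 -9 -4  2  3  4]
186 [ 12  12  11  10  13  13   0 -46 -48 -15  -8  -9 -10  -9 -10  -8  -2   3
   3   4]
187 [ 11  11  11  12  15  21   1 -80 -92 -48 -30 -24 -15 -11  -6  -2   5   7
   5   5]
188 [  11   11   12   11   18   25   -2  -89 -106  -78  -71  -67  -55  -39
  -12    3   11 
[... 3988 characters left out ...]
0    0   66   67   65   68   67   67
    69   79   76   74   74  153]
 [ 169  165  165  168  167  157  134  132  133  132   66   69   67   66
    67   66   78   78   76  155]
 [ 166  172  168  167  167  162  147  133  134 1218  135  134  133  134
   138  136  137  131  130  151]
 [ 166  166  167  167  167  164  169  134  138  136  138  133  133  135
   132  133  137  134  136  150]
 [ 167  170  170  166  167  172  163  153  136  137  130  135  133  138
   131  138  136  133  136  151]
 [ 170  170  166  166  168  167  164  149 1218  131  137  134  139  135
   137  134  131  136  133  150]
 [ 173  173  170  167  167  168  164  159  139  135  136  134  134  133
   135  137  134  137  136  150]]
```

```bash
cat > m.py <<'E'
from h import *
def pm(p,yaw,sub=(slice(182,200),slice(198,214))):
    """signed own-x distance mark - pointer (m), z=.068 plane"""
    out={}
    v,u=np.mgrid[sub[0],sub[1]]
    T={c:np.clip(tint(p,c)[sub]-22,0,None).astype(float) for c in 'rg'}
    cols=(u>=205)&(u<=208)
    ex=np.array([np.cos(yaw),np.sin(yaw),0])
    for c in 'rg':
        w=T[c]*cols
        uu,vv=(u*w).sum()/w.sum(),(v*w).sum()/w.sum()
        out[c]=world(p,uu,vv,.068); print(c,uu.round(2),vv.round(2),out[c].round(4))
    return (out['g']-out['r'])@ex
E
python3 - <<'E'
from m import *
p=bot.read_camera("top"); W=cloud(p); Z=W[...,2]
m=(np.abs(Z-.172)<.008)&(W[...,0]>.57)&(W[...,0]<.80)&(W[...,1]>-.07)&(W[...,1]<.15)
L=[];R=[]
for r in range(420):
    c=np.where(m[r])[0]
    if len(c)>50: L.append(world(p,c.min()-.5,r,.172)); R.append(world(p,c.max()+.5,r,.172))
L=np.array(L);R=np.array(R); print(len(L),(R-L)[:,1].mean(),L[[0,-1]].round(3),R[[0,-1]].round(3))
ys=[]
for A in (L,R):
    A=A[(A[:,0]>.59)&(A[:,0]<.74)]
    k=np.polyfit(A[:,0],A[:,1],1); ys.append(np.arctan(k[0])); print("yaw",ys[-1], k, (A[:,1]-np.polyval(k,A[:,0])).std())
yaw=np.mean(ys)
P=W[m]; 
k=np.zeros(m.shape,bool); k[185:212,180:208]=1; k&=(np.abs(Z-.167)<.006)
q=W[k]; print("knob",k.sum(),np.median(q[:,2]),q.mean(0),q.min(0),q.max(0)); (cx,cy),rad=cv2.minEnclosingCircle((q[:,:2]*1000).astype(np.float32)); print(cx,cy,rad)
print("gap",pm(p,yaw))
# saw centre guess from tab & knob
B=np.array([[np.cos(yaw),-np.sin(yaw)],[np.sin(yaw),np.cos(yaw)]])
tabc=np.array([.48355,.06165]); kn=np.array([cx,cy])/1000
print("knob-tab own",B.T@(kn-tabc), "midline y at x=.65",  (L[:,1].mean()+R[:,1].mean())/2, L[:,0].mean())
E
```

```text
66 -0.1451603350526212 [[0.733 0.101 0.172]
 [0.587 0.12  0.172]] [[ 0.729 -0.045  0.172]
 [ 0.584 -0.023  0.172]]
yaw -0.13566849302123055 [-0.13650704  0.20128174] 0.0006307482345020097
yaw -0.13253751929916952 [-0.13331907  0.05350051] 0.0006344646387536713
knob 254 0.16762013856857227 [0.56522071 0.16666768 0.1675493 ] [0.5463945  0.14774098 0.16134256] [0.58495144 0.18745196 0.17222196]
566.3575439453125 167.29710388183594 20.464794158935547
r 207.08 190.73 [0.6021 0.155  0.068 ]
g 206.34 188.36 [0.6079 0.1568 0.068 ]
gap 0.0054801751378144355
knob-tab own [0.0679389  0.11577005] midline y at x=.65 0.03859342492259962 0.6591415875990723
```

```bash
cat > go.py <<'E'
from h import *
from scipy.spatial.transform import Rotation as Rr
import sys
def down(phi,tilt=0):  # phi: closing axis angle (deg) from world x, tool pointing down
    a=np.radians(phi); y=np.array([np.cos(a),np.sin(a),0]); z=np.array([0,0,-1.]); return np.column_stack([np.cross(y,z),y,z])
def to(pos,R=None):
    s=bot.read_state(); R0=np.array(s["ee_rot"]).reshape(3,3); p0=np.array(s["position"])
    d=R0.T@(np.array(pos)-p0)*100
    rv=Rr.from_matrix(R0.T@(R0 if R is None else R)).as_rotvec()
    print("t",round(s["time_s"],2),"p",p0.round(4),"phi",round(np.degrees(np.arctan2(R0[1,1],R0[0,1])),1),"q",np.round(s["joints"],2),"f",np.round(s["ft_force"],1),"gap",round(s["finger_gap"],4))
    print("  rot",rv.round(3),"shift cm",d.round(2),"rows>=",np.ceil(max(np.linalg.norm(d)/4.17,np.degrees(np.linalg.norm(rv))/7.16)))
E
python3 - <<'E'
from go import *
p=bot.read_camera("top"); W=cloud(p)
a=np.array([.229,.527]);b=np.array([.566,.167])
for t in np.linspace(0,1,10):
    c=a+t*(b-a); m=(np.hypot(*(W[...,:2]-c).transpose(2,0,1))<.05)&(W[...,2]<1)
    print(c.round(2), m.sum(), W[m][:,2].max().round(3) if m.any() else None)
to([.566,.167,.24],down(32))
E
```

```text
[0.23 0.53] 469 0.244
[0.27 0.49] 408 0.347
[0.3  0.45] 480 0.008
[0.34 0.41] 1095 0.152
[0.38 0.37] 1420 0.152
[0.42 0.33] 1472 0.152
[0.45 0.29] 1790 0.152
[0.49 0.25] 1991 0.154
[0.53 0.21] 1645 0.174
[0.57 0.17] 1120 0.174
t 0.95 p [0.2296 0.5271 0.2146] phi 66.5 q [ 0.95  0.16  1.6  -0.    1.39 -0.21] f [-0.2 -0.3  0.7] gap 0.0921
  rot [-0.     0.     0.601] shift cm [-45.22 -19.58  -2.54] rows>= 12.0
```

```bash
python3 -m pendant '0 0 0 0 0 -4 0.28; 0 0 0.1 -4 -1.8 -5 0.28; 0 0 0.2 -8 -3.6 -5 0.28; 0 0 0.3 -12 -5.2 -5 0.28; 0 0 0.4 -16 -7 -5 0.28; 0 0 0.5 -19.8 -8.6 -5 0.28; 0 0 0.6 -23.6 -10.2 -5 0.28; 0 0 0.6 -27.4 -11.8 -5 0.28'; python3 -c "
from go import *
to([.566,.167,.20],down(32))"
```

```text
time_s: 1.62
position: [0.4294, 0.3135, 0.2649]
ee_rot: [[-0.528, 0.849, 0.001], [0.849, 0.528, 0.0], [-0.0, 0.001, -1.0]]
ft_force: [1.3, 0.7, 0.4]
finger_gap: 0.0589
gripper_force: 0.0
t 1.62 p [0.4294 0.3135 0.2649] phi 31.8 q [ 0.4   0.01  1.65  0.    1.48 -0.15] f [1.3 0.7 0.4] gap 0.0589
  rot [ 0.001  0.    -0.003] shift cm [-19.65   3.86   6.49] rows>= 6.0
```

```bash
python3 -m pendant '0 0 0 -4 0.8 1 0.28; 0 0 0 -8 1.5 2 0.28; 0 0 0 -12 2.3 4 0.28; 0 0 0 -16 3.1 5 0.28; 0 0 0 -19.1 3.7 6 0.28; 0 0 0 -19.1 3.7 6.4 0.28; 0 0 0 -19.1 3.7 6.4 0.28;0 0 0 -19.1 3.7 6.4 0.28'; python3 -c "
from go import *
to([.566,.167,.146],down(32))
p=bot.read_camera('top'); cv2.imwrite('pics/k1.png',cv2.resize(p['image'][110:260,130:330,::-1],(800,600),interpolation=2))"
```

```text
time_s: 2.28
position: [0.5607, 0.1734, 0.2005]
ee_rot: [[-0.531, 0.847, -0.001], [0.847, 0.531, 0.0], [0.001, -0.001, -1.0]]
ft_force: [0.5, 0.1, -0.2]
finger_gap: 0.0589
gripper_force: 0.0
t 2.28 p [0.5607 0.1734 0.2005] phi 32.1 q [ 0.09  0.2   1.58  0.    1.36 -0.47] f [ 0.5  0.1 -0.2] gap 0.0589
  rot [-0.001 -0.001  0.001] shift cm [-0.83  0.11  5.45] rows>= 2.0
```

View pics/k1.png

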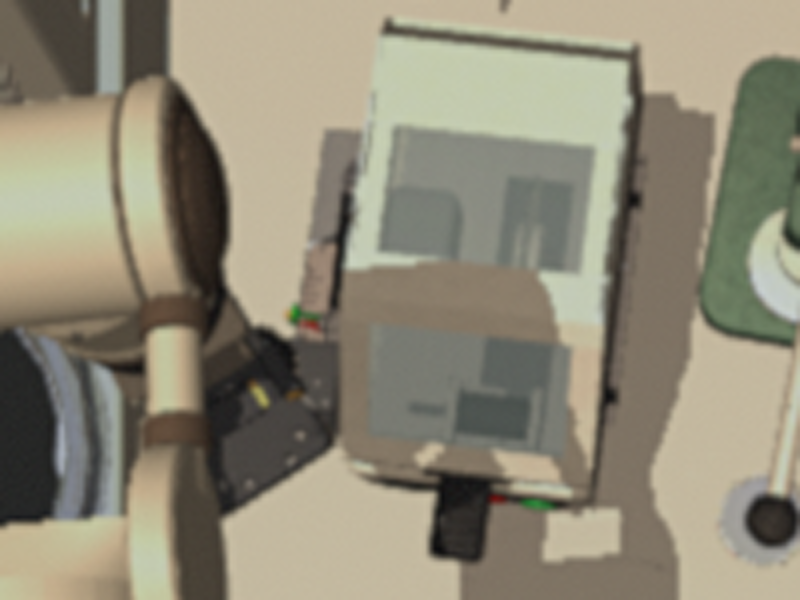

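The top view shows the gripper over the knob; the pointer and mark at crop (305,320) stay visible and the hood is clear. Now I centre and descend.

```bash
python3 -m pendant '0 0 0 -0.8 0.1 0 0.28; 0 0 0 -0.8 0.1 0 0.28; 0 0 0 -0.8 0.1 0.5 0.28;0 0 0 -0.8 0.1 0.5 0.28'; python3 -c "
from go import *
to([.566,.167,.146],down(32))"
```

```text
time_s: 2.67
position: [0.5657, 0.1671, 0.195]
ee_rot: [[-0.532, 0.847, -0.001], [0.847, 0.532, -0.0], [0.0, -0.001, -1.0]]
ft_force: [0.8, -0.9, 0.3]
finger_gap: 0.0589
gripper_force: 0.0
t 2.67 p [0.5657 0.1671 0.195 ] phi 32.1 q [ 0.08  0.21  1.58  0.    1.36 -0.48] f [ 0.8 -0.9  0.3] gap 0.0589
  rot [-0.001 -0.     0.002] shift cm [-0.03  0.02  4.9 ] rows>= 2.0
```

```bash
python3 -m pendant '0 0 0 0 0 2 0.28; 0 0 0 0 0 4 0.28; 0 0 0 0 0 4.9 0.28; 0 0 0 0 0 4.9 0.28; 0 0 0 0 0 4.9 -0.5;0 0 0 0 0 4.9 -0.5;0 0 0 0 0 4.9 -0.5;0 0 0 0 0 4.9 -0.5'; python3 -c "
from go import *
to([.566,.167,.146],down(32))"
```

```text
time_s: 3.33
position: [0.5656, 0.1659, 0.1479]
ee_rot: [[-0.531, 0.847, -0.002], [0.847, 0.531, -0.002], [-0.001, -0.003, -1.0]]
ft_force: [-5.3, -4.0, 4.1]
finger_gap: 0.0372
gripper_force: 30.0
t 3.33 p [0.5656 0.1659 0.1479] phi 32.1 q [ 0.08  0.25  1.62 -0.    1.27 -0.48] f [-5.3 -4.   4.1] gap 0.0372
  rot [-0.003  0.001  0.002] shift cm [0.07 0.09 0.19] rows>= 1.0
```

```bash
python3 -m pendant '0 0 0.12 0 0 0 -0.5;0 0 0.24 0 0 0 -0.5;0 0 0.36 0 0 0 -0.5;0 0 0.48 0 0 0 -0.5;0 0 0.6 0 0 0 -0.5;0 0 0.72 0 0 0 -0.5;0 0 0.84 0 0 0 -0.5;0 0 0.96 0 0 0 -0.5'; python3 -c "
from m import *; from go import *
to([.566,.167,.146],down(32))
p=bot.read_camera('top'); print(pm(p,-.134)); save(p,'k2full.png')
to([.566,.167,.146],down(32))"
```

```text
time_s: 4.0
position: [0.5631, 0.1658, 0.1479]
ee_rot: [[0.394, 0.919, -0.008], [0.919, -0.394, -0.003], [-0.006, -0.006, -1.0]]
ft_force: [-15.7, -4.4, 11.4]
finger_gap: 0.037
gripper_force: 30.0
t 4.0 p [0.5631 0.1658 0.1479] phi -23.2 q [ 0.08  0.25  1.62 -0.    1.27  0.49] f [-15.7  -4.4  11.4] gap 0.037
  rot [-0.009  0.002 -0.963] shift cm [0.23 0.22 0.19] rows>= 8.0
r 207.1 189.28 [0.6056 0.155  0.068 ]
g nan nan [nan nan nan]
nan
t 4.05 p [0.563  0.1658 0.1479] phi -23.6 q [ 0.08  0.25  1.62 -0.    1.27  0.49] f [-15.8  -4.8  11.3] gap 0.037
  rot [-0.009  0.002 -0.97 ] shift cm [0.23 0.22 0.19] rows>= 8.0m.py:11: RuntimeWarning: invalid value encountered in scalar divide
  uu,vv=(u*w).sum()/w.sum(),(v*w).sum()/w.sum()
```

```bash
python3 -m pendant '0 0 0 -0.08 -0.18 -0.2 -0.5;0 0 0.12 -0.08 -0.18 -0.2 -0.5;0 0 0.24 -0.08 -0.18 -0.2 -0.5;0 0 0.24 -0.08 -0.18 -0.2 -0.5;0 0 0.24 -0.08 -0.18 -0.2 -0.5'; python3 -c "
from m import *; from go import *
p=bot.read_camera('top'); print(p['image'][184:195,200:214,0]);print(tint(p,'r')[184:195,200:214]);print(tint(p,'g')[184:195,200:214]); save(p,'k3full.png')
cv2.imwrite('pics/k3.png',cv2.resize(p['image'][175:205,190:230,::-1],(800,600),interpolation=2))
to([.566,.167,.146],down(32))"
```

```text
time_s: 4.47
position: [0.5623, 0.1661, 0.1481]
ee_rot: [[0.597, 0.802, -0.005], [0.802, -0.597, -0.001], [-0.004, -0.003, -1.0]]
ft_force: [-5.6, -2.7, -1.7]
finger_gap: 0.0372
gripper_force: 30.0
[[ 34  34  29  28  32  36  34  36  36  33  27  24  41  63]
 [ 34  29  26  31  36  34  34  35  35  25  19  32  74 119]
 [ 31  25  31  32  35  36  36  34  31  24  29  53  98 153]
 [ 28  28  33  35  36  35  35  31  26  35  64  92 131 177]
 [ 26  31  34  35  36  32  33  23  33  68 104 126 157 189]
 [ 35  39  34  35  36  34  31  24  50  98 128 124 144 178]
 [ 58  62  49  38  31  29  23  39  88 134 140 110 124 157]
 [ 72  82  74  51  30  20  34  78 139 178 168 130 156 182]
 [ 73  76  75  63  38  26  63 127 182 200 184 151 175 192]
 [ 69  59  53  53  39  42  93 159 196 203 189 152 146 148]
 [ 60  42  32  35  37  50 100 153 172 178 177 142 122 112]]
[[  0   0  -1  -1   0   0  -1   1   0   1   1   0   3   6]
 [  0   1   2   0   2   0   1   0   0  -2   0   2   6  10]
 [ -2   0   0  -1   1   1   0   1   1  -1   2   5   9  15]
 [  1   0   0   1   2  -1   1  -1  -2   0   5   8  11  15]
 [ -2  -1   1   
[... 526 characters left out ...]
 -2   1  -3  -1   0  -1  -1  -1  -2  -5  -9 -15]
 [ -2   0   0  -1  -2  -1  -1   1  -3   0  -5  -8 -11 -15]
 [ -1   1  -1   0   0   0  -1   0  -4  -6  -8  -9 -10  -9]
 [ -4  -2  -1  -2   0   0  -3  -3 -14 -18 -14 -12 -11 -12]
 [-10 -10  -6  -4  -1  -2  -2  -2 -13 -22 -20 -11 -10 -11]
 [ -9 -14 -14  -5  -1   1  -1   0  -1  -1  -2  -3  -4  -3]
 [ -6  -9 -12  -6  -3  -1  -1  -2  -3  -3  -1   1   1   1]
 [ -5  -5  -5  -7  -5  -1  -1  -1  -3  -3  -1  -1  -1  -1]
 [ -5  -3  -1  -4  -6  -3   0  -2  -2  -3  -2  -2  -7  -7]]
t 4.52 p [0.5624 0.1661 0.148 ] phi -36.7 q [ 0.08  0.25  1.63 -0.    1.27  0.72] f [-6.6 -2.1 -1.3] gap 0.0372
  rot [-0.005  0.002 -1.198] shift cm [0.29 0.24 0.2 ] rows>= 10.0
```

View pics/k3.png

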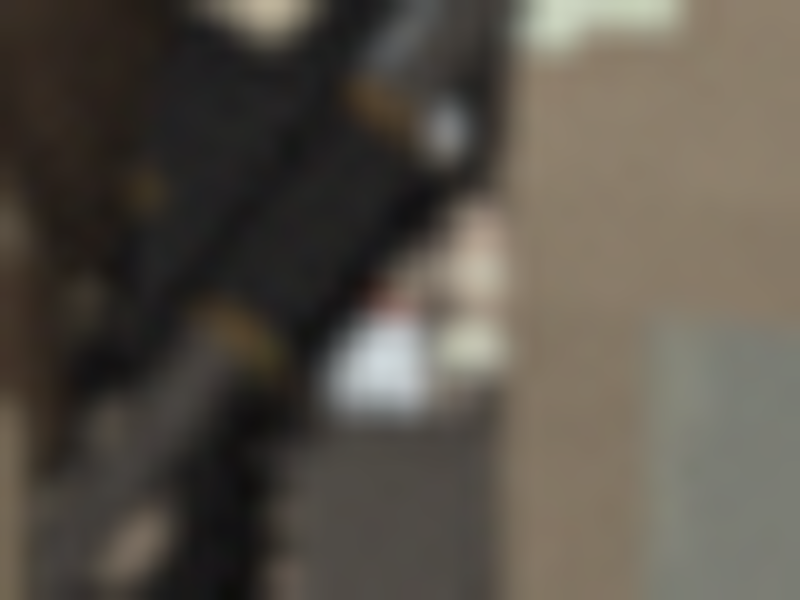

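The gripper hides the pointer in this view; only a trace of red shows, at crop (385,290). I'll let go, rise and turn back for a clear look.

```bash
python3 -m pendant '0 0 0 0 0 0 0.28;0 0 0 0 0 0 0.28;0 0 0 0 0 0 0.28;0 0 0 0 0 -2.5 0.28;0 0 0 0 0 -5 0.28;0 0 -0.12 0 0 -5.5 0.28;0 0 -0.24 0 0 -5.5 0.28;0 0 -0.36 0 0 -5.5 0.28'; python3 -m pendant '0 0 -0.12 0 0 0 0.28;0 0 -0.24 0 0 0 0.28;0 0 -0.36 0 0 0 0.28;0 0 -0.48 0 0 0 0.28;0 0 -0.6 0 0 0 0.28;0 0 -0.72 0 0 0 0.28;0 0 -0.84 0 0 0 0.28;0 0 -0.84 0 0 0 0.28'; python3 -c "
from m import *; from go import *
p=bot.read_camera('top'); print(pm(p,-.134)); print(tint(p,'r')[184:195,200:212]);print(tint(p,'g')[184:195,200:212]); save(p,'k4full.png')
cv2.imwrite('pics/k4.png',cv2.resize(p['image'][175:205,190:230,::-1],(800,600),interpolation=2))
to([.563,.166,.148],down(32))"
```

```text
time_s: 5.18
position: [0.5655, 0.1669, 0.2055]
ee_rot: [[0.271, 0.963, 0.004], [0.963, -0.271, 0.0], [0.002, 0.004, -1.0]]
ft_force: [-0.9, -0.6, 0.2]
finger_gap: 0.0587
gripper_force: 0.0
time_s: 5.85
position: [0.5649, 0.1668, 0.2043]
ee_rot: [[-0.534, 0.846, 0.002], [0.846, 0.534, 0.0], [-0.001, 0.002, -1.0]]
ft_force: [0.6, 0.1, 1.0]
finger_gap: 0.059
gripper_force: 0.0
r 207.69 188.99 [0.6063 0.1536 0.068 ]
g 205.0 187.71 [0.6095 0.16   0.068 ]
0.002327707027101134
[[ 11  12  13  12   9   3   2  14  20  20  21  18]
 [ 10  12   8  -1  -4  -1  -2   9  19  21  20  16]
 [ 11  13  -1 -44 -47 -17  -9   1  16  20  17  13]
 [ 15  21   0 -79 -91 -43 -18   0  18  20  12  10]
 [ 18  26  -2 -88 -95 -43  -2  30  49  38  13   8]
 [ 14  18 -16 -86 -64 -23  15  54  74  58  21   8]
 [ 12  10 -15 -53 -30 -11   4  28  44  42  24   9]
 [ 11  10   2  -9  -7  -9  -3  14  25  27  21  11]
 [ 10  10  10   5  -3 -10  -3  10  20  22  19  11]
 [  6   6   8   6  -3  -9  -5   3  16  21  18  11]
 [  2   4   4   3   0  -4  -5  -1  12  19  17   9]]
[[-11 -12 -13 -12  -9  -3  -2 -14 -20 -20 -21 -18]
 [-10 -12  -8   1   4   1   0  -9 -19 -21 -20 -16]
 [-11 -13   1  44  47   9   0  -1 -16 -20 -17 -13]
 [-15 -21   0  79  74  30  12   0 -18 -20 -12 -10]
 [-18 -26   2  88  78  42   2 -30 -49 -38 -13  -8]
 [-14 -18  16  86  52  20 -15 -54 -74 -58 -21  -8]
 [-12 -10  15  53  22   3  -4 -28 -44 -42 -24  -9]
 [-11 -10  -2   9   5  -3  -1 -14 -25 -27 -21 -11]
 [-10 -10 -10  -5   2  -3   0 -10 -20 -22 -19 -11]
 [ -6  -6  -8  -6   1  -3  -1  -3 -16 -21 -18 -11]
 [ -2  -4  -4  -3   0  -1  -1   1 -12 -19 -17  -9]]
t 5.9 p [0.5648 0.1668 0.2042] phi 32.0 q [ 0.08  0.2   1.57  0.    1.37 -0.48] f [ 0.9 -0.2 -0. ] gap 0.0587
  rot [ 0.001  0.001 -0.001] shift cm [ 0.03 -0.2   5.62] rows>= 2.0
```

View pics/k4.png

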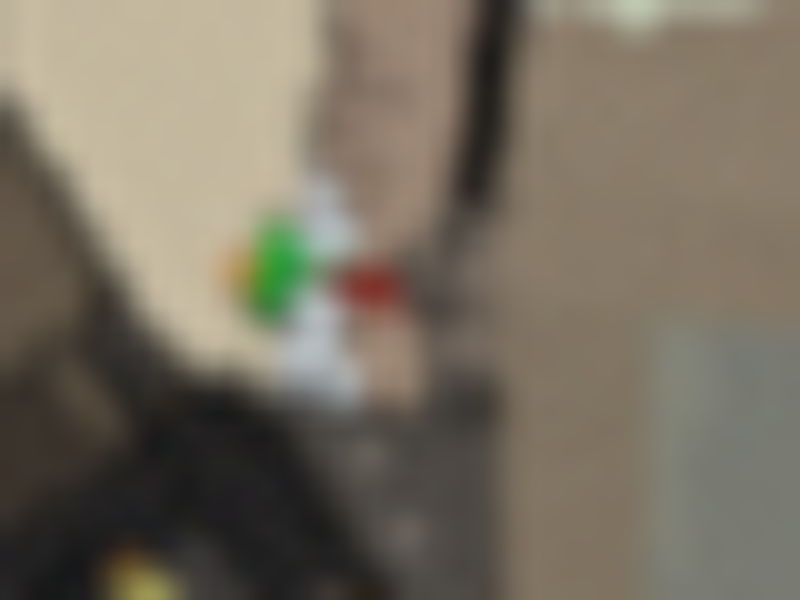

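The pointer (red, at about (208,189.0)) is now roughly 0.8–1 mm short of the bar (about 188.5 at that column), so one small turn of about 0.22 rad more.

```bash
python3 -m pendant '0 0 0 0 -0.15 2 0.28; 0 0 0 0 -0.15 4 0.28; 0 0 0 0 -0.15 5.6 0.28; 0 0 0 0 -0.15 5.6 0.28; 0 0 0 0 -0.15 5.6 -0.5;0 0 0 0 -0.15 5.6 -0.5;0 0 0 0 -0.15 5.6 -0.5;0 0 0 0 -0.15 5.6 -0.5'; python3 -m pendant '0 0 0.07 0 0 0 -0.5;0 0 0.14 0 0 0 -0.5;0 0 0.22 0 0 0 -0.5;0 0 0.22 0 0 0 -0.5;0 0 0.22 0 0 0 -0.5;0 0 0.22 0 0 0 0.28;0 0 0.22 0 0 0 0.28;0 0 0.22 0 0 0 0.28'; python3 -m pendant '0 0 0 0 0 -2.5 0.28;0 0 0 0 0 -5 0.28;0 0 0 0 0 -7 0.28;0 0 -0.1 0 0 -7 0.28;0 0 -0.2 0 0 -7 0.28;0 0 -0.2 0 0 -7 0.28'; python3 -c "
from m import *; from go import *
p=bot.read_camera('top'); print(pm(p,-.134)); print(tint(p,'r')[184:193,201:212]); save(p,'k5full.png')
p=bot.read_camera('top');print(tint(p,'g')[184:193,201:212])
to([.563,.166,.148],down(32))"
```

```text
time_s: 6.57
position: [0.5651, 0.1665, 0.1495]
ee_rot: [[-0.531, 0.848, 0.005], [0.848, 0.531, 0.002], [-0.002, 0.005, -1.0]]
ft_force: [4.7, 2.7, 0.2]
finger_gap: 0.0371
gripper_force: 30.0
time_s: 7.23
position: [0.5622, 0.1656, 0.1469]
ee_rot: [[-0.334, 0.942, -0.002], [0.942, 0.334, -0.001], [0.0, -0.002, -1.0]]
ft_force: [-0.8, 0.1, -0.1]
finger_gap: 0.0551
gripper_force: 0.0
time_s: 7.73
position: [0.5627, 0.1657, 0.2175]
ee_rot: [[-0.517, 0.856, -0.001], [0.856, 0.517, -0.0], [0.0, -0.001, -1.0]]
ft_force: [-0.7, 1.4, -0.8]
finger_gap: 0.0586
gripper_force: 0.0
r 207.37 188.4 [0.6077 0.1544 0.068 ]
g 205.0 187.0 [0.6112 0.1601 0.068 ]
0.002709412719463409
[[ 12  11  12  10   1  -7  -6   1  12  20  18]
 [ 10   9  -1  -3  -3  -9 -10  -8   1  13  15]
 [ 13   0 -45 -48 -17 -10  -7  -8  -4   7  10]
 [ 21   0 -80 -89 -36  -1  18  13   7   8  10]
 [ 25  -3 -87 -87 -20  40  63  56  37  17   9]
 [ 18 -16 -86 -62 -21  18  43  63  59  28  11]
 [  9 -16 -52 -31 -16  -8   3  16  24  21  10]
 [ 10   2  -9  -8  -9 -10  -9  -7   2  14  11]
 [ 12  11   4  -3 -10 -10 -11 -12  -3  12  13]]
[[-12 -12 -13  -9  -1  -2  -1   0 -13 -21 -19]
 [-11  -9   1   2   1  -2  -2  -1  -2 -13 -15]
 [-12   0  45  48   9  -2  -2  -3   0  -7 -12]
 [-20  -1  80  74  30   2 -18 -15  -9  -8  -9]
 [-26   3  89  78  21 -40 -64 -56 -38 -16  -8]
 [-18  16  87  52  22 -16 -44 -64 -59 -29 -11]
 [-10  16  52  22   5   3  -3 -17 -24 -21 -11]
 [-10  -3   9   7  -3  -2  -2  -1  -2 -13 -10]
 [-11 -11  -5   2  -4  -4  -3  -3   1 -12 -12]]
t 7.83 p [0.5624 0.1657 0.2168] phi 30.8 q [ 0.08  0.19  1.56 -0.    1.4  -0.46] f [-0.9 -0.8  0.3] gap 0.0587
  rot [-0.002 -0.001 -0.021] shift cm [-0.    0.08  6.88] rows>= 2.0
```

The pointer now centres at (207.5,188.4) against the bar at 188.5, so it is on the mark. Next is the tab.

```bash
python3 -c "
from go import *
to([.4836,.0612,.19],down(82.3))
to([.4836,.0612,.082],down(82.3))"
```

```text
t 7.83 p [0.5624 0.1657 0.2168] phi 30.8 q [ 0.08  0.19  1.56 -0.    1.4  -0.46] f [-0.9 -0.8  0.3] gap 0.0587
  rot [-0.001 -0.001 -0.899] shift cm [ -4.94 -12.12   2.7 ] rows>= 8.0
t 7.83 p [0.5624 0.1657 0.2168] phi 30.8 q [ 0.08  0.19  1.56 -0.    1.4  -0.46] f [-0.9 -0.8  0.3] gap 0.0587
  rot [-0.001 -0.001 -0.899] shift cm [ -4.95 -12.1   13.5 ] rows>= 8.0
```

```bash
python3 -m pendant '0 0 -0.12 -0.6 -1.5 0 0.28;0 0 -0.24 -1.3 -3.1 0 0.28;0 0 -0.36 -1.9 -4.7 0 0.28;0 0 -0.48 -2.6 -6.3 0 0.28;0 0 -0.6 -3.2 -7.9 0 0.28;0 0 -0.72 -3.9 -9.5 0.5 0.28;0 0 -0.84 -4.5 -11 1.5 0.28;0 0 -0.9 -5 -12.1 2.7 0.28'; python3 -m pendant '0 0 0 0 0 0 0.28;0 0 0 0 0 0 0.28;0 0 0 0 0 0 0.28'; python3 -c "
from go import *
to([.4836,.0612,.082],down(82.3))
p=bot.read_camera('scene'); save(p,'t1.png')
cv2.imwrite('pics/t1c.png',cv2.resize(p['image'][120:300,120:360,::-1],(800,600),interpolation=2))"
```

```text
time_s: 8.5
position: [0.4843, 0.0599, 0.1905]
ee_rot: [[-0.992, 0.128, 0.0], [0.128, 0.992, -0.0], [-0.0, -0.0, -1.0]]
ft_force: [-0.9, -0.5, -1.0]
finger_gap: 0.0588
gripper_force: 0.0
time_s: 8.75
position: [0.4854, 0.0611, 0.191]
ee_rot: [[-0.991, 0.133, 0.0], [0.133, 0.991, 0.0], [-0.0, 0.0, -1.0]]
ft_force: [0.1, -0.4, -1.4]
finger_gap: 0.0589
gripper_force: 0.0
t 8.75 p [0.4854 0.0611 0.191 ] phi 82.4 q [-0.12 -0.05  1.86  0.    1.33 -1.56] f [ 0.1 -0.4 -1.4] gap 0.0589
  rot [0.    0.    0.001] shift cm [ 0.18 -0.02 10.9 ] rows>= 3.0
```

View pics/t1c.png

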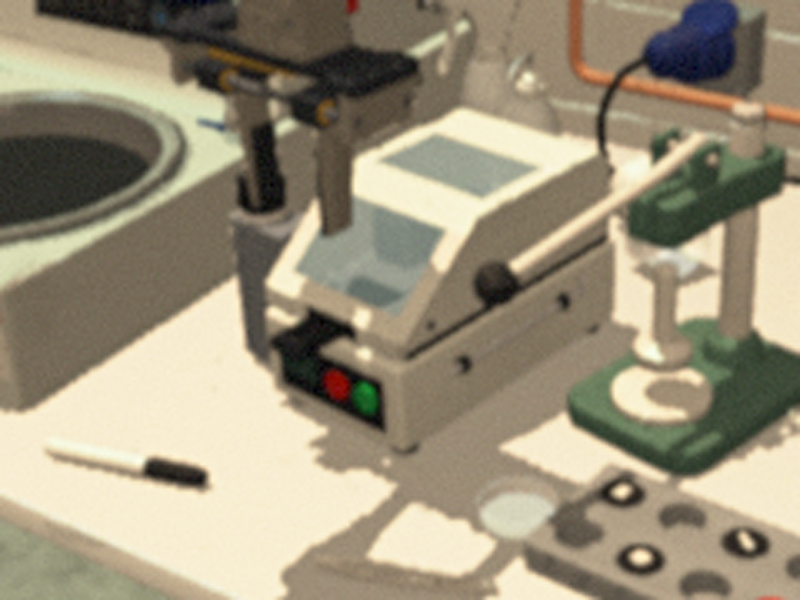

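The scene view shows the fingers straddling the line of the tab (crop (310,335)), with the gripper clear of the knob and of the press's ball at (495,283). Now I descend and grip.

```bash
python3 -m pendant '0 0 0 0.2 0 3 0.28;0 0 0 0.2 0 6 0.28;0 0 0 0.2 0 9 0.28;0 0 0 0.2 0 10.9 0.28;0 0 0 0.2 0 10.9 0.28;0 0 0 0.2 0 10.9 0.28'; python3 -m pendant '0 0 0 0 0 0 -0.5;0 0 0 0 0 0 -0.5;0 0 0 0 0 0 -0.5;0 0 0 0 0 0 -0.5;0 0 0 0 0 0 -0.5;0 0 0 0 0 0 -0.5'; python3 -c "
from go import *
to([.4836,.0612,.082],down(82.3))"
```

```text
time_s: 9.3
position: [0.483, 0.0615, 0.0816]
ee_rot: [[-0.991, 0.131, -0.001], [0.131, 0.991, 0.0], [0.001, 0.0, -1.0]]
ft_force: [0.0, -0.4, -0.1]
finger_gap: 0.0589
gripper_force: 0.0
time_s: 9.8
position: [0.4844, 0.0631, 0.083]
ee_rot: [[-0.991, 0.132, 0.004], [0.132, 0.991, 0.004], [-0.003, 0.005, -1.0]]
ft_force: [1.8, 8.9, 2.3]
finger_gap: 0.0312
gripper_force: 30.0
t 9.8 p [0.4844 0.0631 0.083 ] phi 82.4 q [-0.12  0.08  1.96  0.01  1.1  -1.56] f [1.8 8.9 2.3] gap 0.0312
  rot [0.005 0.003 0.002] shift cm [ 0.06 -0.2   0.1 ] rows>= 1.0
```

```bash
python3 -m pendant '0 0 0 0 0.2 -1.3 -0.5;0 0 0 -0.1 0.2 -2.6 -0.5;0 0 0 -0.2 0.2 -3.9 -0.5;0 0 0 -0.4 0.2 -5.2 -0.5;0 0 0 -0.7 0.2 -6.5 -0.5;0 0 0 -1.1 0.2 -7.8 -0.5;0 0 0 -1.5 0.2 -9.1 -0.5;0 0 0 -1.9 0.2 -10.3 -0.5'; python3 -m pendant '0 0 0 0 0 0 -0.5;0 0 0 0 0 0 -0.5'; python3 -c "
from go import *
to([.4836,.0612,.082],down(82.3))
p=bot.read_camera('scene'); save(p,'t2.png')
cv2.imwrite('pics/t2c.png',cv2.resize(p['image'][120:300,120:360,::-1],(800,600),interpolation=2))"
```

```text
time_s: 10.47
position: [0.5029, 0.0606, 0.1855]
ee_rot: [[-0.991, 0.131, 0.002], [0.131, 0.991, 0.0], [-0.002, 0.001, -1.0]]
ft_force: [6.7, 0.3, -6.2]
finger_gap: 0.032
gripper_force: 30.0
time_s: 10.63
position: [0.5028, 0.0606, 0.1852]
ee_rot: [[-0.991, 0.131, 0.002], [0.131, 0.991, 0.0], [-0.002, 0.0, -1.0]]
ft_force: [3.4, -0.5, -2.9]
finger_gap: 0.032
gripper_force: 30.0
t 10.63 p [0.5028 0.0606 0.1852] phi 82.5 q [-0.12  0.    1.82  0.    1.32 -1.56] f [ 3.4 -0.5 -2.9] gap 0.032
  rot [0.    0.002 0.003] shift cm [ 1.94 -0.2  10.32] rows>= 3.0
```

View pics/t2c.png

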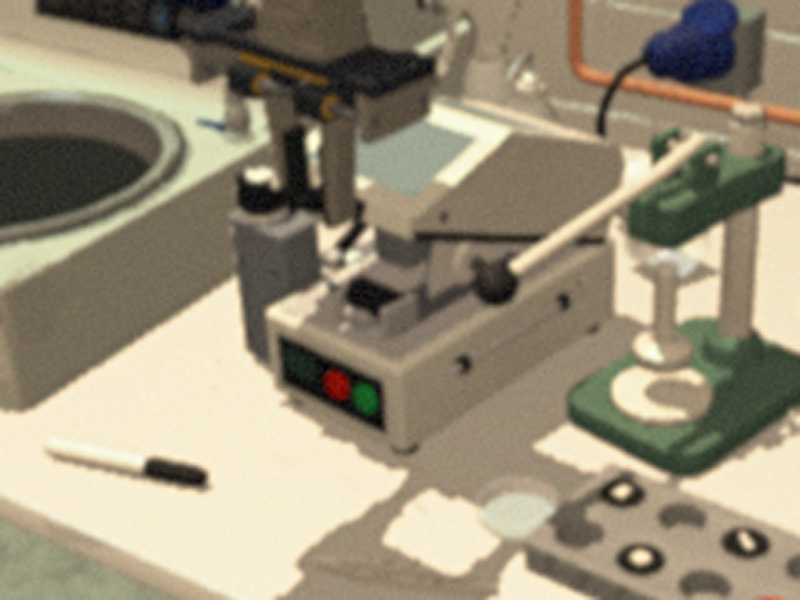

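The hood is about 23° up and held by the fingers; the force is about −3 N, as expected. I continue towards balance.

```bash
python3 -m pendant '0 0 0 -0.6 0 -1.2 -0.5;0 0 0 -1.2 0 -2.4 -0.5;0 0 0 -1.8 0 -3.5 -0.5;0 0 0 -2.5 0 -4.7 -0.5;0 0 0 -3.2 0 -5.7 -0.5;0 0 0 -4.1 0 -6.8 -0.5;0 0 0 -5 0 -7.8 -0.5;0 0 0 -5.9 0 -8.8 -0.5'; python3 -m pendant '0 0 0 0 0 0 -0.5;0 0 0 0 0 0 -0.5'
cat > ang.py <<'E'
from go import *
def ang(show=True):
    s=bot.read_state(); p=np.array(s["position"]); g=p-np.array(s["ee_rot"])[:,2]*.014
    dz=g[2]-.0965; print("theta from z",round(float(np.arcsin((g[2]-.1)/.264)+.015),3),"from x",np.round(np.arccos(1-((p[0]-.4844)*.991-(p[1]-.0631)*.133)/.264),3),"f",np.round(s["ft_force"],1),"gap",s["finger_gap"])
    c=bot.read_camera("scene"); W=cloud(c)
    d=W-np.array([.6234,.0417,0]); x=d[...,0]*.991-d[...,1]*.1336; y=d[...,0]*.1336+d[...,1]*.991
    # right side plate hood: fit the hood's top sheet: RANSAC plane containing saw y, among points above z=.15
    im=c["image"]; m=(x>-.13)&(x<.2)&(y>-.065)&(y<.065)&(W[...,2]>.12)&(W[...,2]<.45)
    X=x[m];Zz=W[...,2][m]; best=(0,)
    for t in np.arange(0,1.2,.01):
        q=Zz*np.cos(t)-(X-.127)*np.sin(t)*-1   # height normal to rotated top
        h=Zz*np.cos(t)+0; n=-(-(X-.127)*np.sin(t))+ (Zz-.1)*np.cos(t)
        k=(np.abs(n-.072)<.005).sum()
        if k>best[0]: best=(k,t)
    print("cam theta",best,m.sum()); return c
E
python3 -c "
from ang import *
ang(); to([.5,.06,.2])"
```

```text
time_s: 11.35
position: [0.5597, 0.0529, 0.2711]
ee_rot: [[-0.991, 0.13, -0.004], [0.13, 0.991, 0.0], [0.004, -0.0, -1.0]]
ft_force: [4.1, -0.2, -6.3]
finger_gap: 0.0317
gripper_force: 30.0
time_s: 11.52
position: [0.5605, 0.0528, 0.2718]
ee_rot: [[-0.991, 0.131, -0.001], [0.131, 0.991, -0.0], [0.001, -0.0, -1.0]]
ft_force: [2.9, 0.9, -1.1]
finger_gap: 0.0315
gripper_force: 30.0
theta from z 0.796 from x 0.782 f [ 2.9  0.9 -1.1] gap 0.03152140568547206
cam theta (np.int64(397), np.float64(0.68)) 3307
t 11.57 p [0.5603 0.0528 0.2717] phi 82.5 q [-0.12  0.09  1.55 -0.    1.49 -1.56] f [ 2.3 -0.5 -1.9] gap 0.0316
  rot [0. 0. 0.] shift cm [ 6.07 -0.07  7.17] rows>= 3.0
```

```bash
cat > ang2.py <<'E'
from go import *
def pts(names=("scene","top")):
    A=[]
    for n in names:
        c=bot.read_camera(n); W=cloud(c); d=W-np.array([.6234,.0417,0]); x=d[...,0]*.991-d[...,1]*.1336; y=d[...,0]*.1336+d[...,1]*.991; z=W[...,2]
        m=(x>-.12)&(x<.26)&(abs(y)<.068)&(z>.11)&(z<.5)&(c["range_z"]>0); A.append(np.column_stack([x,y,z])[m] if 0 else np.c_[x[m],y[m],z[m]])
    return A
def fit(P,name):
    R=[]
    for t in np.arange(-.2,1.3,.01):
        n=(P[:,0]-.127)*np.sin(t)+(P[:,2]-.1)*np.cos(t)
        h,_=np.histogram(n,np.arange(-.05,.2,.004)); h=h[:-1]+h[1:]; i=h.argmax(); R.append((int(h[i]),round(float(t),2),round(-.05+.004*(i+1),3)))
    print(name,len(P),sorted(R)[::-1][:6])
def report():
    s=bot.read_state(); p=np.array(s["position"]); print("p",p.round(4),"th_z",round(float(np.arcsin((p[2]+.014-.1)/.264)),3)); 
    for n,P in zip(("scene","top"),pts()): fit(P,n)
if __name__=="__main__": report()
E
python3 ang2.py
python3 - <<'E'
from h import *
p=bot.read_camera("scene"); cv2.imwrite('pics/t3c.png',cv2.resize(p['image'][90:270,120:360,::-1],(800,600),interpolation=2))
E
```

```text
p [0.5603 0.0528 0.2717] th_z 0.78
scene 4644 [(598, 0.12, np.float64(0.146)), (596, 0.13, np.float64(0.146)), (594, 0.1, np.float64(0.15)), (593, 0.07, np.float64(0.154)), (587, 0.08, np.float64(0.154)), (586, 0.11, np.float64(0.15))]
top 3219 [(1746, 0.79, np.float64(0.066)), (1662, 0.8, np.float64(0.066)), (1657, 0.78, np.float64(0.066)), (1612, 0.77, np.float64(0.07)), (1589, 0.81, np.float64(0.066)), (1559, 0.82, np.float64(0.066))]
```

View pics/t3c.png

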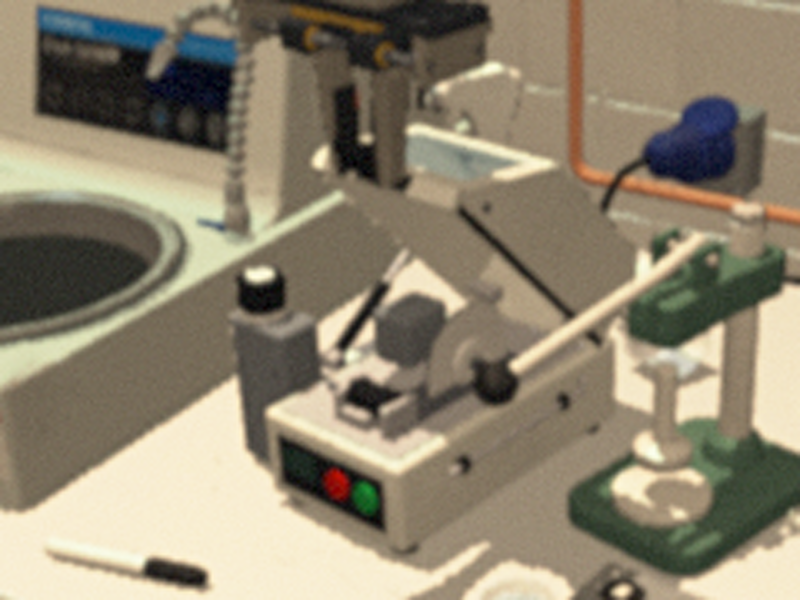

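The hood is just at balance; the top-camera plane fit gives 0.79 rad, which matches the kinematics. Next I go a little past 50°.

```bash
python3 -m pendant '0 0 0 -0.6 0 -0.6 -0.5;0 0 0 -1.1 0 -1.1 -0.5;0 0 0 -1.7 0 -1.5 -0.5;0 0 0 -2.1 0 -1.9 -0.5;0 0 0 -2.5 0 -2.2 -0.5;0 0 0 -2.5 0 -2.2 -0.5;0 0 0 -2.5 0 -2.2 -0.5'; python3 ang2.py
```

```text
time_s: 12.3
position: [0.5856, 0.0494, 0.2941]
ee_rot: [[-0.991, 0.131, -0.0], [0.131, 0.991, -0.0], [0.0, -0.0, -1.0]]
ft_force: [5.8, -1.1, -7.6]
finger_gap: 0.0319
gripper_force: 30.0
p [0.5856 0.0494 0.2941] th_z 0.908
scene 4182 [(486, 1.17, np.float64(-0.046)), (485, 1.12, np.float64(-0.03)), (483, 1.13, np.float64(-0.034)), (481, 1.14, np.float64(-0.038)), (479, 1.11, np.float64(-0.026)), (474, 1.1, np.float64(-0.022))]
top 2259 [(692, 0.87, np.float64(0.07)), (689, 0.94, np.float64(0.062)), (661, 0.95, np.float64(0.062)), (659, 0.93, np.float64(0.066)), (658, 0.88, np.float64(0.07)), (645, 0.91, np.float64(0.066))]
```

```bash
python3 -m pendant '0 0 0 0.6 0 0.5 -0.5;0 0 0 1.1 0 1.0 -0.5;0 0 0 1.7 0 1.6 -0.5;0 0 0 2.3 0 2.2 -0.5;0 0 0 2.8 0 2.8 -0.5;0 0 0 3.3 0 3.4 -0.5;0 0 0 3.8 0 4 -0.5;0 0 0 4.3 0 4.6 -0.5'; python3 -m pendant '0 0 0 0 0 0 -0.5;0 0 0 0 0 0 -0.5;0 0 0 0 0 0 -0.5;0 0 0 0 0 0 -0.5;0 0 0 0 0 0 -0.5;0 0 0 0 0 0 -0.5';python3 ang2.py
```

```text
time_s: 13.07
position: [0.5414, 0.0554, 0.2507]
ee_rot: [[-0.992, 0.13, -0.001], [0.13, 0.992, -0.0], [0.001, -0.001, -1.0]]
ft_force: [-7.1, 0.1, 6.4]
finger_gap: 0.0316
gripper_force: 30.0
time_s: 13.57
position: [0.5409, 0.0554, 0.2501]
ee_rot: [[-0.992, 0.13, -0.003], [0.13, 0.992, -0.0], [0.003, -0.001, -1.0]]
ft_force: [-7.5, 0.7, 6.4]
finger_gap: 0.0317
gripper_force: 30.0
p [0.5409 0.0554 0.2501] th_z 0.671
scene 5023 [(777, -0.03, np.float64(0.154)), (775, 0.0, np.float64(0.15)), (772, -0.01, np.float64(0.15)), (772, -0.02, np.float64(0.154)), (770, 0.03, np.float64(0.146)), (769, 0.01, np.float64(0.15))]
top 3953 [(2532, 0.7, np.float64(0.066)), (2522, 0.71, np.float64(0.066)), (2487, 0.69, np.float64(0.066)), (2397, 0.68, np.float64(0.066)), (2394, 0.66, np.float64(0.07)), (2365, 0.65, np.float64(0.07))]
```

```bash
python3 -m pendant '0 0 0 0.2 0 0.15 -0.5;0 0 0 0.4 0 0.3 -0.5;0 0 0 0.4 0 0.3 -0.5;0 0 0 0.4 0 0.3 -0.5;0 0 0 0.4 0 0.3 -0.5;0 0 0 0.4 0 0.3 -0.5;0 0 0 0.4 0 0.3 -0.5;0 0 0 0.4 0 0.3 -0.5'; python3 -m pendant '0 0 0 0 0 0 -0.5;0 0 0 0 0 0 -0.5;0 0 0 0 0 0 -0.5;0 0 0 0 0 0 -0.5;0 0 0 0 0 0 -0.5;0 0 0 0 0 0 -0.5';python3 ang2.py
python3 - <<'E'
from h import *
s=bot.read_state(); print(np.abs(s["joint_velocities"]).max(), s["time_s"])
p=bot.read_camera("top"); a=p['image'][150:225,175:275,::-1]; cv2.imwrite('pics/f.png',cv2.resize(a,(800,600),interpolation=2)); print(tint(p,'r')[185:193,201:212])
E
```

```text
time_s: 14.33
position: [0.538, 0.0558, 0.2464]
ee_rot: [[-0.991, 0.13, -0.001], [0.13, 0.991, -0.0], [0.001, -0.0, -1.0]]
ft_force: [-7.6, 0.5, 7.4]
finger_gap: 0.0316
gripper_force: 30.0
time_s: 14.83
position: [0.538, 0.0559, 0.2464]
ee_rot: [[-0.991, 0.13, -0.001], [0.13, 0.991, -0.0], [0.001, -0.0, -1.0]]
ft_force: [-6.3, -0.2, 7.1]
finger_gap: 0.0316
gripper_force: 30.0
p [0.538  0.0559 0.2464] th_z 0.653
scene 4896 [(818, -0.05, np.float64(0.154)), (814, 0.01, np.float64(0.146)), (814, -0.01, np.float64(0.15)), (810, -0.02, np.float64(0.15)), (809, -0.04, np.float64(0.154)), (805, -0.07, np.float64(0.158))]
top 3974 [(2684, 0.69, np.float64(0.066)), (2644, 0.68, np.float64(0.066)), (2597, 0.67, np.float64(0.066)), (2544, 0.7, np.float64(0.066)), (2536, 0.64, np.float64(0.07)), (2507, 0.65, np.float64(0.07))]
0.0006525636323284278 14.9333
[[22 21 22 22 22 20 21 20 20 20 20]
 [23 23 22 22 22 23 22 21 23 21 22]
 [23 21 22 21 22 22 22 23 23 22 23]
 [21 21 21 22 21 22 21 22 21 21 23]
 [20 20 20 21 21 21 21 20 22 21 21]
 [19 19 21 20 21 19 20 21 21 20 20]
 [19 20 19 19 19 20 19 20 20 20 20]
 [18 18 19 19 19 19 18 19 18 18 20]]
```

View pics/f.png

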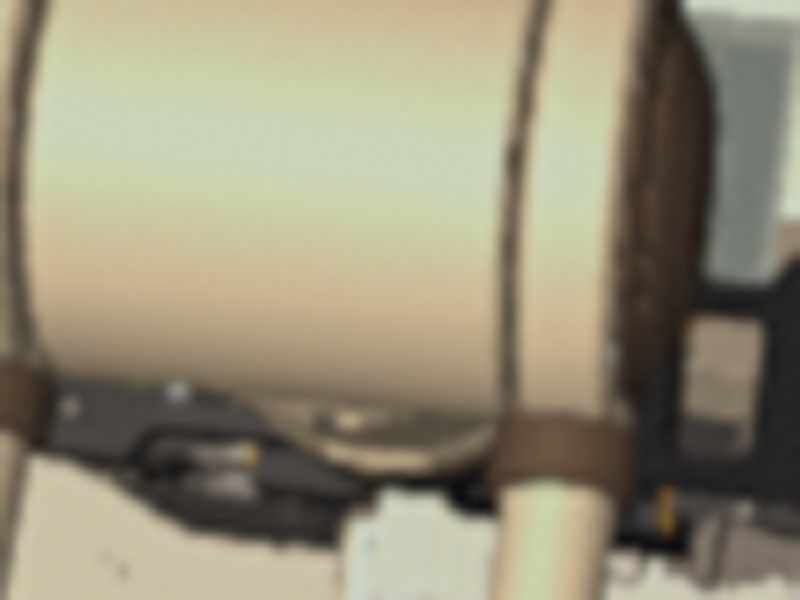

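The arm now hides the pointer in the top view, and nothing has touched the knob since it was set. The hood is at about 0.66–0.68 rad (about 38°), still and gripped, so I hand in.

```bash
python3 -c "
from rig import bot
print(bot.sign_off())"
```

```text
the job is handed in; nothing more can be done
None
```

The job is handed in: the pointer was on the green mark when last seen (the arm hid it at the end), the hood was lifted to about 52° and brought back, and it is held still by the tab at about 38° open.

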